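# Make up a scrap lot on the spring scale and shut its cover

## Task

A lot of scrap is being made up on the spring scale, with a transformer already strapped into its pan: add heat sinks from the bench until the needle rests inside the thick dark sector of the dial, standing each one flat on its base directly on the pan, set down and not dropped, under the propped-open cover. Then lower the clear cover gently, without letting it fall, until it is fully shut. Leave the spare heat sinks flat on the bench, and the other things on the bench where they are.

Things in the scene. Friction and masses are not known exactly. Their poses are not given: they have to be found in the camera images.
- long_a: A long finned aluminium heat sink lying on its flat base, fins up: base plate 9 mm thick with five upright fins running along its length; 100 mm long (its x), 44 mm wide over the outer fins (its y), 45 mm high. Origin: centre of the underside, z up. Weighs about 400 g (up to 10 % more or less), which moves the pan about 16 mm. Loose on the bench, to the left or right of the scale.
- long_b: A long finned aluminium heat sink lying on its flat base, fins up: base plate 9 mm thick with five upright fins running along its length; 100 mm long (its x), 44 mm wide over the outer fins (its y), 45 mm high. Origin: centre of the underside, z up. Weighs about 400 g (up to 10 % more or less), which moves the pan about 16 mm. Loose on the bench, to the left or right of the scale.
- short_a: A short finned aluminium heat sink lying on its flat base, fins up: base plate 9 mm thick with five upright fins running along its length; 62 mm long (its x), 44 mm wide over the outer fins (its y), 45 mm high. Origin: centre of the underside, z up. Weighs about 200 g (up to 10 % more or less), which moves the pan about 8 mm. Loose on the bench, to the left or right of the scale.
- short_b: A short finned aluminium heat sink lying on its flat base, fins up: base plate 9 mm thick with five upright fins running along its length; 62 mm long (its x), 44 mm wide over the outer fins (its y), 45 mm high. Origin: centre of the underside, z up. Weighs about 200 g (up to 10 % more or less), which moves the pan about 8 mm. Loose on the bench, to the left or right of the scale.
- scale: Spring scale, fixed. Origin: on the bench under the pan's middle; x points away from the robot to the hinge side. Grey base 350 mm wide (y), x = -80 to 95 mm, 30 mm high. On the far side a wall (x = 65 to 95 mm) 145 mm high, ending in 12 mm thick cheeks (y = +-171 mm, x = 17 to 72 mm, 147 mm high); open towards the robot.
- pan (a joint): Downward travel of the sprung pan in m: 0 unloaded, 0.05 at the bottom stop; 4 mm per 100 g (245 N/m, damped, settles in 0.5 s). Shown by the needle of a round white dial, 136 mm, beyond the wall, sloping away from the robot: clockwise, 36 rad per m. The thick dark sector on its rim spans 0.027 to 0.037. Starts at 0.003 to 0.017: the strapped-in transformer's weight is unknown.
- pan_mid (a point): Middle of the pan's upper surface, moving with it; axes as the scale's. Steel pan 115 mm (x) by 330 mm (y) with a 2 mm thick rim 6 mm high; upper surface 95 mm above the bench at travel 0. A transformer, 74 x 46 x 46 mm (dark core, copper winding), is strapped down at its -y end, centred 120 mm from this point; the rest (y = -90 to 160 mm) is free.
- cover (a joint): Opening angle of the clear cover in rad: 0 fully shut (level, on its stop), 1.04 open stop; starts at 0.93 to 1.02, standing over the pan like a steep roof. Friction in its hinge holds it there, but below about 0.65 rad it falls shut if let go.
- cover_hinge (a point): Middle of the cover's hinge axis, which runs along the scale's y: 85 mm behind the scale's origin (+x), 150 mm above the bench. The cover is a clear panel in an aluminium frame, 350 mm wide, reaching 190 mm from the hinge towards the robot, about 10 mm thick, 0.32 kg.
- cover_grip (a point): Centre of the black blade grip in the middle of the cover's free edge, 220 mm from the hinge axis: a round paddle 32 mm across, 14 mm thick along the hinge axis (the scale's y), free on both sides, standing out from the frame. Its axes turn with the cover.
- remote: Remote control, black, 160 x 46 x 18 mm, lying between the robot and the scale. Bystander. Origin: centre of the underside.
- screwdriver: Screwdriver, black handle, 180 mm long, lying near the heat sinks on the left. Bystander. Origin: centre of the underside.
- spool: Metal solder spool, 60 mm across, 50 mm high, standing on the right. Bystander. Origin: centre of the underside.
- mug: White mug, 80 mm across, 95 mm high, standing on the left. Bystander. Origin: centre of the underside.
Mind the look-alikes: they are no part of the job. Leave any orange look-alike of the short_a alone. Leave any green look-alike of the long_b alone.

How it is judged:
By the outcome, as a careful person would: the job done as asked, in the order asked, and still so for the second after the job is handed in, with the robot touching nothing.
It also fails if it takes over 72 s, if anything falls off the work surface, if the arm or the gripper's body presses on something with over 40 N, if the wrist force passes 120 N, or if a joint passes its speed limit or range.

## Robot

A 6-joint arm with a two-finger parallel gripper is mounted at the origin on the work surface. World frame = base frame: x ahead of the robot, y to its left, z up, the work surface at z = 0. Lengths are in mm, angles in rad, forces in N, time in s.
With the tool pointing down it reaches from about 350 to 975 mm from the base axis. Payload 7.1 kg.
Tool frame: the origin (TCP) lies at the very end of the fingers, on their centre line; the grasp point (between the pads) lies 19 mm behind it; z points along the fingers, y is the line along which they close (so a half turn about z gives the same grasp; the last joint's range is limited). The gripper opens to 88 mm and grips with 3 to 60 N. Pads are 20 mm wide; open, the fingers measure 115 mm over their backs; the gripper's body (75 mm by 178 mm) begins 61 mm behind the grasp point.
Start: joints at [1.24, 0.423, 1.63, -0, 1.089, -0.019], TCP at [191.701, 594.858, 222.675] pointing down, gripper open.
Joint ranges: [-3, 3], [-0.9, 2.11], [0.09, 2.58], [-1.31, 4.45], [0.11, 2.69], [-2.54, 2.54]. Speed limits (rad/s): [2.39, 2.39, 3.01, 3.14, 3.14, 3.14].

## Interface

Orientations are given as a rotation vector (axis times angle).
In Python, from workcell import ctrl, optics gives the robot as it stands.
- The arm moves only by the shell command python3 -m jog 'ROWS'. ROWS is JSON, a list of rows, each a list of 7 numbers: the shift along the tool's x, y, z in units of 40 mm (1.0 is 40 mm), then the turn, a rotation vector about the tool's x, y, z in units of 6 degrees (1.0 is 6 degrees), then the opening, from 0 (shut) to 1 (fully open). A call has 1 to 20 rows; each row shifts and turns the commanded pose from where the row before left it, along the tool's axes as they then stand; what a row does not reach is not made up. A row lasts 1/10 s, in which the tool goes at most 50 mm and 8.59 degrees, less where a joint would pass 70% of its speed; a pose out of reach is approached as far as the arm can. A call is refused whole if a number of a shift passes 1 or a number of a turn 1, either way. A call with a gripper value outside its range is refused whole. The fingers move at their own pace and stop on an object; the grip force is fixed at half the most. Time passes only in rows, so rows that do not move let the fingers close. It gives the time, the measured TCP pose, the force, the opening and the grip force at its end, in the units of the state.
- ctrl.get_obs(): the state, without advancing time (a new reading comes with each control period).
- optics.get_image(name): name is "side" or "top" or "wrist"; returns the picture (420x560x3 uint8, red, green, blue); there is no depth.
- optics.camera_model(name): a dict with "fov_y" (degrees; the focal length in pixels is half the picture's height over the tangent of half this angle, whatever the lens; pixels are square), "cx", "cy" (the principal point, pixels), "k1" (the pictures are not rectified: a ray, as slopes to the right and down, at radius r is drawn at 1 + k1 r^2 times it, then the intrinsics apply), "view" (4x4, takes a point from world to camera coordinates); the wrist camera has in their place "hand_eye" (4x4, takes a point from camera to tool coordinates, whose origin is the TCP and whose axes are the flange's). Camera axes: x right, y up, looking along -z (the intrinsics and any distortion apply to the point x, -y, -z); pixel columns grow to the right and rows downward; lengths in mm; the calibration is good to about 2 mm. A picture is of the moment at which its call begins: read the wrist's pose just before it. camera_model takes no time and is no camera call.
- ctrl.close_job(): hands the job in; it is judged then, once.
Trained networks look in the newest picture that a camera, given by its name, has taken for a name from the list of things; names that differ only in an ending like _2 or _b are one class to them, and where a whole thing is asked for, a point or a joint stands for the part that bears it (a point fixed in the world has none). Each returns a list of dicts, best first, with "conf" (0 to 1); they miss things now and then, are a little off and sometimes report something else, mostly with a low value. They report only what shows in the picture. A call takes as long as a camera call. They do not tell look-alikes from the thing itself.
- optics.masks_of(target, camera): "pixels" (420x560 bool, what is visible of it) and "extent" ([centre column, centre row, width, height] in pixels, round what is visible of it).
The state is a dict: "t": time; "qpos": joint angles; "qvel": joint speeds; "joint_torque": joint torques, N m; "ee_pos": TCP position; "orientation": TCP orientation; "ft_force": force on the tool from outside, world axes, zero at the start; "moment": the same for the moment, N m; "width": finger opening in mm; "grasp_force": force on a finger pad.
Only numpy, scipy, OpenCV 4.12 (cv2) and the standard library are available. Lean on these libraries where they do the work, as an engineer would, in place of code of your own. Each camera call takes 0.05 s, during which the arm holds its last target. There are 200 camera calls.

## Working session

There is one attempt and no reset: what is moved stays moved. The work goes in short steps, Python scripts to look and compute and a shell command to move; the robot and the scene stay as the last step left them, time stands still between calls to the robot, and variables do not carry over. Pictures are saved under pics/ and viewed, at most 10 in all, crops included, and the job is handed in when it is done.

```bash
mkdir -p pics; ls; python3 - <<'E'
from workcell import ctrl, optics
import cv2, numpy as np
print(ctrl.get_obs())
for n in ("top","side","wrist"):
    im=optics.get_image(n); cv2.imwrite(f"pics/{n}0.png",im[:,:,::-1])
    print(n,{k:(np.round(v,3).tolist()) for k,v in optics.camera_model(n).items()})
E
```

```text
pics
{'t': 0.0, 'qpos': array([ 1.23996189e+00,  4.23857482e-01,  1.63067622e+00, -2.31730584e-05,
        1.08859817e+00, -1.89965915e-02]), 'qvel': array([ 0.00133674,  0.00079424, -0.00028815, -0.00023926, -0.00029315,
        0.00032799]), 'joint_torque': array([-2.02712508e-03, -5.44634593e+01, -2.73660618e+01,  6.42580655e-02,
        2.28492566e-02, -1.17110781e-04]), 'ee_pos': array([191.55532058, 594.34117194, 221.89672012]), 'orientation': array([-4.87796161e-01, -3.10323986e+00,  2.38633971e-03]), 'ft_force': array([-0.71177385, -0.62486988,  0.66491043]), 'moment': array([ 0.04050939, -0.01096328, -0.00523953]), 'grasp_force': 0.0, 'width': 88.19726780011888}
top {'fov_y': 55.39, 'cx': 279.426, 'cy': 217.373, 'k1': 0.009, 'view': [[0.006, -1.0, -0.028, -21.821], [0.994, 0.003, 0.106, -570.557], [-0.106, -0.029, 0.994, -1245.987], [0.0, 0.0, 0.0, 1.0]]}
side {'fov_y': 55.138, 'cx': 271.615, 'cy': 208.329, 'k1': 0.034, 'view': [[-0.972, -0.234, 0.011, 541.702], [0.169, -0.669, 0.724, -210.795], [-0.162, 0.706, 0.69, -1022.627], [0.0, 0.0, 0.0, 1.0]]}
wrist {'fov_y': 59.817, 'cx': 281.367, 'cy': 215.088, 'k1': 0.012, 'hand_eye': [[0.0, 0.963, 0.268, 73.336], [1.0, -0.0, -0.0, -0.396], [-0.0, 0.268, -0.963, -160.641], [0.0, 0.0, 0.0, 1.0]]}
```

View pics/top0.png

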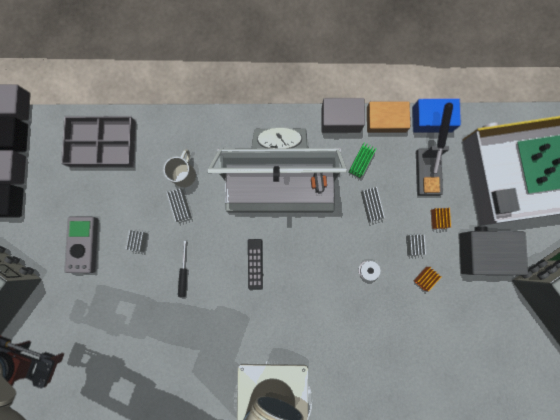

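View pics/side0.png

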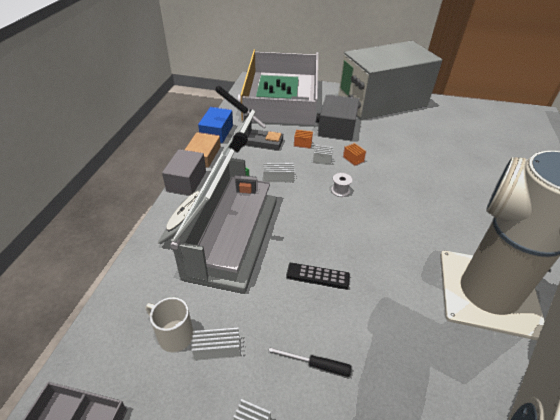

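The top view shows longs at about (178,206) and (373,205), shorts at (137,241) and (416,245), and look-alikes in green at (362,161) and orange at (442,218) and (428,278). The dial is at (279,138). The side view agrees, and the left short is cut off at its lower border.

```bash
cat > h.py <<'E'
from workcell import ctrl, optics
import cv2, numpy as np
from scipy.spatial.transform import Rotation as R
from scipy.optimize import minimize, least_squares
def cam(n, obs=None):
    m=optics.camera_model(n)
    if "view" in m: V=np.array(m["view"])
    else:
        T=np.eye(4); T[:3,:3]=R.from_rotvec(obs["orientation"]).as_matrix(); T[:3,3]=obs["ee_pos"]
        V=np.linalg.inv(T@np.array(m["hand_eye"]))
    return dict(V=V,f=210/np.tan(np.radians(m["fov_y"])/2),cx=m["cx"],cy=m["cy"],k1=m["k1"])
def proj(c,P):
    P=np.atleast_2d(P); q=P@c["V"][:3,:3].T+c["V"][:3,3]
    s=np.c_[q[:,0],-q[:,1]]/-q[:,2:3]; s=s*(1+c["k1"]*(s**2).sum(1,keepdims=True))
    return s*c["f"]+[c["cx"],c["cy"]]
def ray(c,uv):
    d=(np.array(uv,float)-[c["cx"],c["cy"]])/c["f"]; s=d.copy()
    for _ in range(5): s=d/(1+c["k1"]*(s**2).sum())
    Rt=c["V"][:3,:3].T; return -Rt@c["V"][:3,3], Rt@np.array([s[0],-s[1],-1])
def onz(c,uv,z):
    o,d=ray(c,uv); return o+d*(z-o[2])/d[2]
def tri(obsv):  # [(cam,uv),...]
    A=0;b=0;
    for c,uv in obsv:
        o,d=ray(c,uv); d=d/np.linalg.norm(d); M=np.eye(3)-np.outer(d,d); A=A+M; b=b+M@o
    return np.linalg.solve(A,b)
def box(p,L,W=44,H=45):  # p=x,y,z,yaw
    X=np.array([[sx*L/2,sy*W/2,z] for sx in(-1,1) for sy in(-1,1) for z in(0,H)])
    return R.from_euler('z',p[3]).apply(X)+p[:3]
def fitbox(views,L,p0):  # views=[(cam,mask)]
    hs=[cv2.convexHull(np.argwhere(m)[:,::-1].astype(np.float32))[:,0] for _,m in views]
    ang=np.linspace(0,2*np.pi,72,endpoint=False); D=np.c_[np.cos(ang),np.sin(ang)]
    def r(p):
        B=box(p,L); out=[]
        for (c,_),h in zip(views,hs):
            out.append(((proj(c,B)@D.T).max(0)-(h@D.T).max(0)))
        return np.r_[tuple(out)]
    best=min((least_squares(r,[*p0[:3],y0],x_scale=[10,10,10,.1],loss="soft_l1") for y0 in p0[3]+np.array([-.4,0,.4])),key=lambda s:s.cost)
    return best.x, np.sqrt(np.mean(r(best.x)**2))
E
cat > s1.py <<'E'
from h import *
C={n:cam(n) for n in("top","side")}; M={}
for n in C:
    im=optics.get_image(n)
    for t in("long_a","short_a","scale","pan","cover","cover_grip","mug","remote","screwdriver","spool"):
        M[n,t]=optics.masks_of(t,n)
        if n=="top" and "_a" not in t:
            for d in M[n,t][:1]: print(n,t,round(d["conf"],2),np.round(d["extent"]),onz(C[n],d["extent"][:2],20).round())
for t,L in(("long_a",100),("short_a",62)):
    for d in M["top",t]:
        e=d["extent"]; p=onz(C["top"],e[:2],25)
        col=im[0,0]
        uv=proj(C["side"],p)[0]
        s=[x for x in M["side",t] if np.hypot(*(np.array(x["extent"][:2])-uv))<15]
        v=[(C["top"],d["pixels"])]+[(C["side"],x["pixels"]) for x in s[:1]]
        print(t,round(d["conf"],2),np.round(e),p.round(),len(s), *[np.round(q,2) for q in fitbox(v,L,[p[0],p[1],0,0])])
im=optics.get_image("top")
cv2.imwrite("pics/c1.png",cv2.resize(im[115:225,205:352,::-1],None,fx=5.4,fy=5.4,interpolation=cv2.INTER_CUBIC))
E
python3 s1.py
```

```text
top scale 0.97 [278. 171. 135.  85.] [725. -14.  20.]
top pan 0.56 [280. 187. 105.  31.] [672. -20.  20.]
top cover 0.92 [279. 163. 141.  34.] [749. -15.  20.]
top cover_grip 0.93 [277. 165. 136.  36.] [742. -10.  20.]
top mug 0.89 [178. 168.  34.  33.] [733. 314.  20.]
top remote 0.65 [257. 267.  16.  51.] [414.  52.  20.]
top screwdriver 0.81 [185. 271.  11.  55.] [400. 283.  20.]
top spool 0.76 [366. 270.  18.  20.] [ 406. -294.   20.]
long_a 0.89 [178. 205.  21.  32.] [609. 308.  25.] 1 [ 6.1070e+02  3.0529e+02 -7.3000e+00  3.2000e-01] 1.49
long_a 0.83 [374. 202.  21.  34.] [ 622. -319.   25.] 1 [ 6.1363e+02 -3.1589e+02 -3.0700e+00  2.4000e-01] 1.03
long_a 0.71 [362. 161.  23.  32.] [ 757. -284.   25.] 0 [ 8.2289e+02 -3.3218e+02 -2.7764e+02 -4.8000e-01] 0.35
short_a 0.83 [428. 280.  30.  25.] [ 378. -484.   25.] 1 [ 379.92 -480.02   -1.66   -0.76] 0.66
short_a 0.79 [416. 246.  22.  22.] [ 483. -449.   25.] 1 [ 4.8473e+02 -4.5024e+02 -4.1700e+00  4.0000e-02] 1.15
short_a 0.65 [138. 243.  19.  20.] [488. 434.  25.] 1 [ 4.9278e+02  4.3759e+02 -4.7300e+00 -1.5000e-01] 6.43
short_a 0.47 [281. 189. 108.  26.] [664. -24.  25.] 0 [490.44 -46.61 950.3   -1.57] 9.18
```

View pics/c1.png

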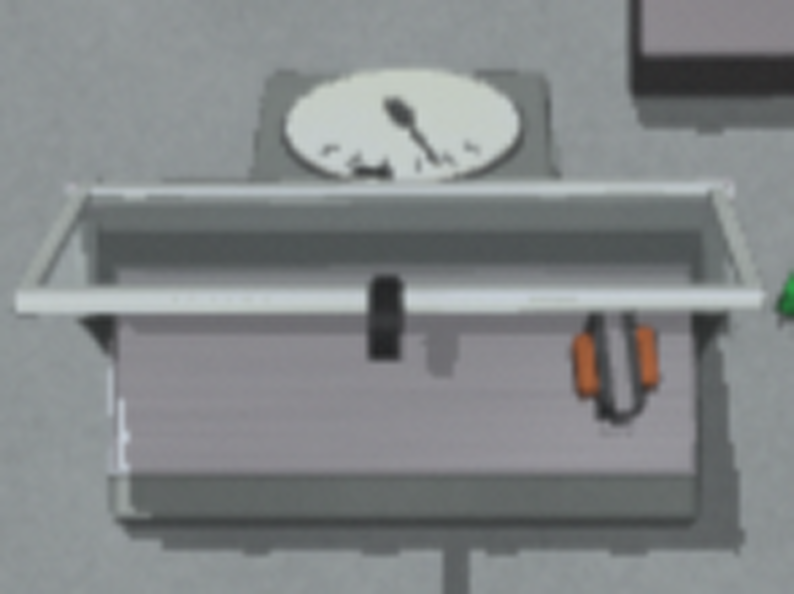

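The crop shows the needle pointing lower right, from the dial centre at (403,124) to (437,163). The dark sector is at the bottom, slightly left (about 373,172), roughly 19 mm of travel away. The scale is nearly unrotated. I'll take a closer wrist view for the dial and the scale's pose.

```bash
cat >> h.py <<'E'
def ori(yaw=0,tilt=0):
    """tool z down, tilted forward by tilt (rad); yaw = heading of the forward direction"""
    f=np.array([np.cos(yaw),np.sin(yaw),0]); u=np.array([0,0,1.])
    z=np.sin(tilt)*f-np.cos(tilt)*u; x=-(np.cos(tilt)*f+np.sin(tilt)*u)
    return np.c_[x,np.cross(z,x),z]
def plan(legs,start=None):
    """legs: [(pos,Rmat,N)] -> prints the row (shift,turn) to repeat N times"""
    o=ctrl.get_obs(); p,Rm=(o["ee_pos"],R.from_rotvec(o["orientation"]).as_matrix()) if start is None else start
    for q,Rq,N in legs:
        best=None
        w=R.from_matrix(Rm.T@Rq).as_rotvec()/N
        A=sum(R.from_rotvec(w*k).as_matrix() for k in range(N))
        s=np.linalg.solve(A,Rm.T@(np.array(q)-p))
        r=np.r_[s/40,np.degrees(w)/6].round(2)
        print(N,"x",r.tolist(), "!!" if abs(r).max()>1 or np.linalg.norm(r[:3])>1.25 else "")
        for k in range(N):
            p=p+Rm@r[:3]*40; Rm=Rm@R.from_rotvec(np.radians(r[3:]*6)).as_matrix()
    print("end",p.round(1))
    return p,Rm
E
python3 -c "
from h import *
plan([([480,0,420],ori(0,.15),18)])"
```

```text
18 x [-0.55, -0.75, -0.24, -0.01, -0.08, -0.17] 
end [481.5   2.2 422.4]
```

```bash
r='[-0.55,-0.75,-0.24,-0.01,-0.08,-0.17,1]'; echo >/dev/null; python3 -m jog '[[-0.55,-0.75,-0.24,-0.01,-0.08,-0.17,1],[-0.55,-0.75,-0.24,-0.01,-0.08,-0.17,1],[-0.55,-0.75,-0.24,-0.01,-0.08,-0.17,1],[-0.55,-0.75,-0.24,-0.01,-0.08,-0.17,1],[-0.55,-0.75,-0.24,-0.01,-0.08,-0.17,1],[-0.55,-0.75,-0.24,-0.01,-0.08,-0.17,1],[-0.55,-0.75,-0.24,-0.01,-0.08,-0.17,1],[-0.55,-0.75,-0.24,-0.01,-0.08,-0.17,1],[-0.55,-0.75,-0.24,-0.01,-0.08,-0.17,1],[-0.55,-0.75,-0.24,-0.01,-0.08,-0.17,1],[-0.55,-0.75,-0.24,-0.01,-0.08,-0.17,1],[-0.55,-0.75,-0.24,-0.01,-0.08,-0.17,1],[-0.55,-0.75,-0.24,-0.01,-0.08,-0.17,1],[-0.55,-0.75,-0.24,-0.01,-0.08,-0.17,1],[-0.55,-0.75,-0.24,-0.01,-0.08,-0.17,1],[-0.55,-0.75,-0.24,-0.01,-0.08,-0.17,1],[-0.55,-0.75,-0.24,-0.01,-0.08,-0.17,1],[-0.55,-0.75,-0.24,-0.01,-0.08,-0.17,1],[0,0,0,0,0,0,1],[0,0,0,0,0,0,1]]'
python3 - <<'E'
from h import *
o=ctrl.get_obs(); im=optics.get_image("wrist"); c=cam("wrist",o)
np.savez("w1.npz",im=im,**{k:v for k,v in c.items()})
print(o["ee_pos"],R.from_rotvec(o["orientation"]).as_matrix().round(3).tolist(),proj(c,[[650,0,60],[810,0,130]]))
cv2.imwrite("pics/w1.png",cv2.resize(im[:,:,::-1],(800,600),interpolation=cv2.INTER_CUBIC))
E
```

```text
t: 3.3
ee_pos: [481.3, 1.7, 422.2]
orientation: [-0.011, 2.991, -0.007]
ft_force: [-0.2, 0.1, -0.1]
width: 87.7
grasp_force: 0.0
[481.29747776   1.73234363 422.21051522] [[-0.989, -0.007, 0.15], [-0.007, 1.0, -0.004], [-0.15, -0.005, -0.989]] [[280.75369909 236.32813262]
 [279.81313779 347.19832696]]
```

View pics/w1.png

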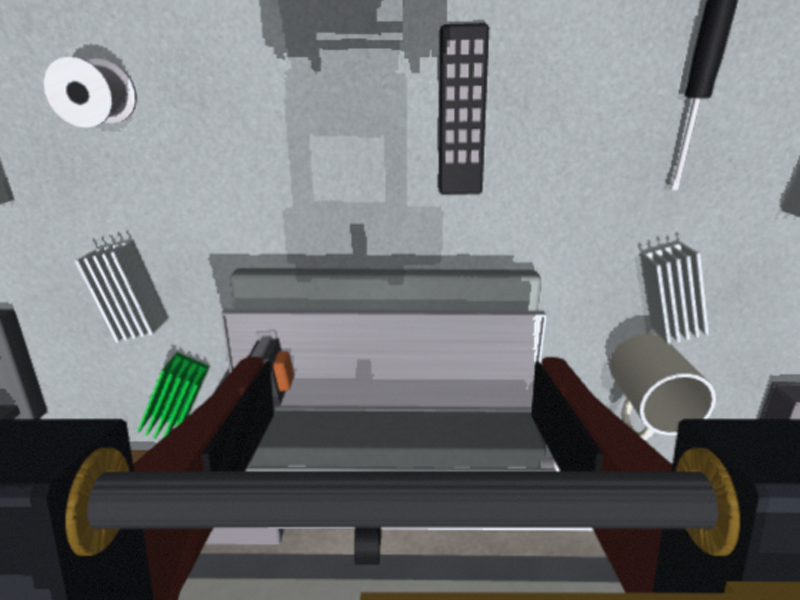

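The wrist view shows both long sinks at (120,288) and (673,290), the pan's front edge from (223,313) to (545,313), and the remote, mug and spool. The gripper hides the dial, so I'll move forward to see it between the fingers.

```bash
python3 -m jog '[[-0.77,0,0.23,0,0,0,1],[-0.77,0,0.23,0,0,0,1],[-0.77,0,0.23,0,0,0,1],[-0.77,0,0.23,0,0,0,1],[-0.77,0,0.23,0,0,0,1],[0,0,0,0,0,0,1],[0,0,0,0,0,0,1]]'
cat > s2.py <<'E'
from h import *
z=np.load("w1.npz"); c1={k:z[k] if k=="V" else float(z[k]) for k in("V","f","cx","cy","k1")}
o=ctrl.get_obs(); im=optics.get_image("wrist"); c=cam("wrist",o)
np.savez("w2.npz",im=im,**c)
print(o["ee_pos"]); uv=proj(c,[[810,-12,130]])[0]; print(uv)
u,v=int(uv[0]),int(uv[1])
cv2.imwrite("pics/w2.png",cv2.resize(im[max(v-110,0):v+40,u-100:u+100,::-1],None,fx=4,fy=4,interpolation=cv2.INTER_CUBIC))
# scale from w1: pan front edge corners and base front-top corners
s=.7
for uv,zz in (((223,313),90),((545,313),90),((232,270),30),((540,270),30)): print(zz,onz(c1,np.array(uv)*s,zz).round(1))
E
python3 s2.py
```

```text
t: 4.05
ee_pos: [639.8, 4.9, 398.9]
orientation: [-0.016, 2.993, -0.007]
ft_force: [-0.2, 0.0, 0.4]
width: 87.9
grasp_force: 0.0
[639.7955795    4.88328062 398.8642614 ]
[268.56420538 269.92100097]
90 [ 608.  -180.7   90. ]
90 [604.9 145.5  90. ]
30 [ 583.7 -186.6   30. ]
30 [580.6 151.8  30. ]
```

View pics/w2.png

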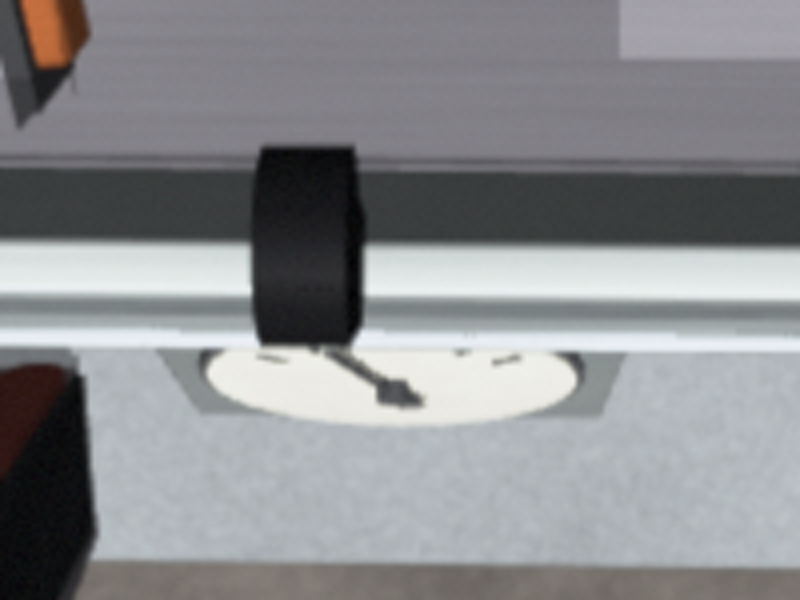

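The cover's edge hides part of the dial here, so I'll read the needle from the top camera instead. I'm computing that now, along with the scale and grip positions and the move to the right-hand long sink.

```bash
cat > dial.py <<'E'
from h import *
def dial(show=True):
    im=np.mean([optics.get_image("top") for _ in range(3)],0)
    # board scan: ellipse (found once) maps the dial to a unit circle; angle from straight down, + to the right
    g=im.mean(2).astype(np.float32); 
    E=np.load("ell.npy"); cx,cy,a,b=E
    th=np.radians(np.arange(-75,76,1.5))
    f=lambda r:cv2.remap(g,(cx+a*r*np.sin(th))[None].astype(np.float32),(cy+b*r*np.cos(th))[None].astype(np.float32),cv2.INTER_CUBIC)[0]
    ring=np.mean([f(r) for r in(.80,.86)],0); ne=np.mean([f(r) for r in(.35,.45,.55,.62)],0)
    return np.degrees(th),ring,ne
E
python3 - <<'E'
from h import *
import dial
im=optics.get_image("top"); sub=im[120:152,255:312].astype(float)
w=((sub.min(2)>195)).astype(np.uint8); n,l,st,_=cv2.connectedComponentsWithStats(w); k=1+st[1:,4].argmax(); print(st[k])
cs=cv2.findContours((l==k).astype(np.uint8),cv2.RETR_EXTERNAL,cv2.CHAIN_APPROX_NONE)[0][0]
e=cv2.fitEllipse(cs); print("ell",e)
c=cam("top")
# model: disc radius 68 centred beyond wall; fit its pose (x,y,z,slope) to upper contour is ill-posed -> use bbox of contour
(x0,y0),(A,B),an=e
np.save("ell.npy",[255+st[k][0]+st[k][2]/2-.5, 120+y0, st[k][2]/2, min(A,B)/2])
print(np.load("ell.npy"))
th,r,n=dial.dial()
for t,a,b in zip(th,r,n): print(f"{t:.0f}:{a:.0f}/{b:.0f}",end=" ")
z=np.load("w2.npz"); c2={k:z[k] if k=="V" else float(z[k]) for k in("V","f","cx","cy","k1")}
print("\npaddle",tri([(c,(276.3,173.7)),(c2,(245,220.3))]))
for uv in((226.7,211.3),(333.7,211.3)): print(onz(c,uv,30),onz(c,uv,0))
s=plan([([520,-150,380],ori(.1,.3),7),([569,-327,95],ori(.24,.6),9)])
E
```

```text
Traceback (most recent call last):
ValueError: attempt to get argmax of an empty sequence
```

```bash
cat > dial.py <<'E'
from h import *
def dial(im):
    g=im.astype(float).mean(2).astype(np.float32); cx,cy,a,b=np.load("ell.npy")
    th=np.radians(np.arange(-75,76,3))
    f=lambda r:cv2.remap(g,(cx+a*r*np.sin(th))[None].astype(np.float32),(cy+b*r*np.cos(th))[None].astype(np.float32),cv2.INTER_CUBIC)[0]
    ring=np.mean([f(r) for r in(.80,.86)],0); ne=np.mean([f(r) for r in(.35,.45,.55,.62)],0)
    for t,p,q in zip(np.degrees(th),ring,ne): print(f"{t:.0f}:{p:.0f}/{q:.0f}",end=" ")
    print()
E
python3 - <<'E'
from h import *
import dial
im=cv2.imread("pics/top0.png")[:,:,::-1]; sub=im[120:152,255:312].astype(float)
w=((sub.min(2)>180)).astype(np.uint8); n,l,st,_=cv2.connectedComponentsWithStats(w); print(sub.min(2).max(),st.tolist())
w[29:]=0
cs=max(cv2.findContours(w,cv2.RETR_EXTERNAL,cv2.CHAIN_APPROX_NONE)[0],key=len)
e=cv2.fitEllipse(cs); print("ell",e)
(x0,y0),(A,B),an=e
np.save("ell.npy",[255+x0,120+y0,max(A,B)/2+.3,min(A,B)/2+.3]); print(np.load("ell.npy"))
dial.dial(im)
c=cam("top")
z=np.load("w2.npz"); c2={k:z[k] if k=="V" else float(z[k]) for k in("V","f","cx","cy","k1")}
print("\npaddle",tri([(c,(276.3,173.7)),(c2,(245,220.3))]))
for uv in((226.7,211.3),(333.7,211.3)): print(onz(c,uv,30),onz(c,uv,0))
s=plan([([520,-150,380],ori(.1,.3),7),([569,-327,95],ori(.24,.6),9)])
E
```

```text
198.0 [[0, 0, 57, 32, 1259], [3, 8, 43, 20, 555], [50, 29, 7, 2, 9], [1, 30, 1, 1, 1]]
ell ((24.268699645996094, 17.28421974182129), (17.73351287841797, 41.14712905883789), 89.03350067138672)
[279.26869965 137.28421974  20.87356453   9.16675644]
-75:201/200 -72:200/200 -69:200/200 -66:200/200 -63:200/200 -60:195/200 -57:177/200 -54:152/200 -51:142/200 -48:161/200 -45:187/200 -42:200/200 -39:199/200 -36:190/199 -33:160/200 -30:139/200 -27:161/200 -24:187/200 -21:195/200 -18:194/199 -15:171/199 -12:131/200 -9:156/200 -6:197/200 -3:201/200 0:199/199 3:198/199 6:186/198 9:150/195 12:188/187 15:180/167 18:137/137 21:135/114 24:161/124 27:149/153 30:152/177 33:185/190 36:198/194 39:200/198 42:195/200 45:177/201 48:159/200 51:163/200 54:181/199 57:195/198 60:199/198 63:200/199 66:199/199 69:199/199 72:199/199 75:199/199 

paddle [648.21705554 -19.75723913 321.93067782]
[589.69531795 150.18431107  30.        ] [593.34870046 155.06236404   0.        ]
[ 590.66365658 -191.73547554   30.        ] [ 594.33994148 -194.94424272    0.        ]
7 x [0.46, -0.53, -0.03, -0.03, -0.2, -0.12] 
9 x [0.28, -0.51, 0.75, -0.07, -0.32, -0.13] 
end [ 569.4 -325.9   94.7]
```

Needle reading: ticks at +50°, 29.5°, 9° and so on are 0, 10, 20… mm. The needle is at 22°, so travel is about 13.6 mm and one long sink should bring it to about 30 mm. My scale x estimates disagree by about 10 mm, so I'll overlay the scale model on the first pictures to check.

```bash
cat > ov.py <<'E'
from h import *
import sys
X,Y,yaw,th,tr=map(float,sys.argv[1:6])
T=lambda P:R.from_euler('z',yaw).apply(np.atleast_2d(P))+[X,Y,0]
d=lambda s,y,h=0:[85-s*np.cos(th)+h*np.sin(th),y,150+s*np.sin(th)+h*np.cos(th)]
zp=101-tr*1000
L=[([[-80,-175,0],[-80,175,0],[95,175,0],[95,-175,0]],(0,0,255)),([[-57.5,-165,zp],[-57.5,165,zp],[57.5,165,zp],[57.5,-165,zp]],(255,0,0)),
 ([d(0,-175),d(190,-175),d(190,175),d(0,175)],(0,200,0)),([d(204,0),d(220,7),d(236,0),d(220,-7)],(0,255,255)),([[65,-175,145],[95,-175,145],[95,175,145],[65,175,145]],(255,0,255))]
def draw(n,im,x0,x1,y0,y1,k):
    o=cv2.resize(im[y0:y1,x0:x1],None,fx=k,fy=k,interpolation=cv2.INTER_CUBIC); c=cam(n)
    for P,col in L: cv2.polylines(o,[np.int32(((proj(c,T(P))-[x0,y0]+.5)*k-.5)*8)],True,col,1,cv2.LINE_AA,3)
    return o
a=draw("top",cv2.imread("pics/top0.png"),206,352,125,225,2.7); b=draw("side",cv2.imread("pics/side0.png"),155,288,100,300,3)
W=np.zeros((600,800,3),np.uint8); W[:a.shape[0],:a.shape[1]]=a[:,:394]; W[:b.shape[0],400:400+b.shape[1]]=b
z=np.load("w2.npz"); globals()["cam"]=lambda n:{k:z[k] if k=="V" else float(z[k]) for k in("V","f","cx","cy","k1")}
e=draw("w",z["im"][:,:,::-1].copy(),130,390,110,290,1.5); W[300:300+e.shape[0],:e.shape[1]]=e
cv2.imwrite("pics/"+sys.argv[6],W)
E
python3 ov.py 674 -19.5 .006 .97 .0136 ov1.png
```

```text
(no output)
```

View pics/ov1.png

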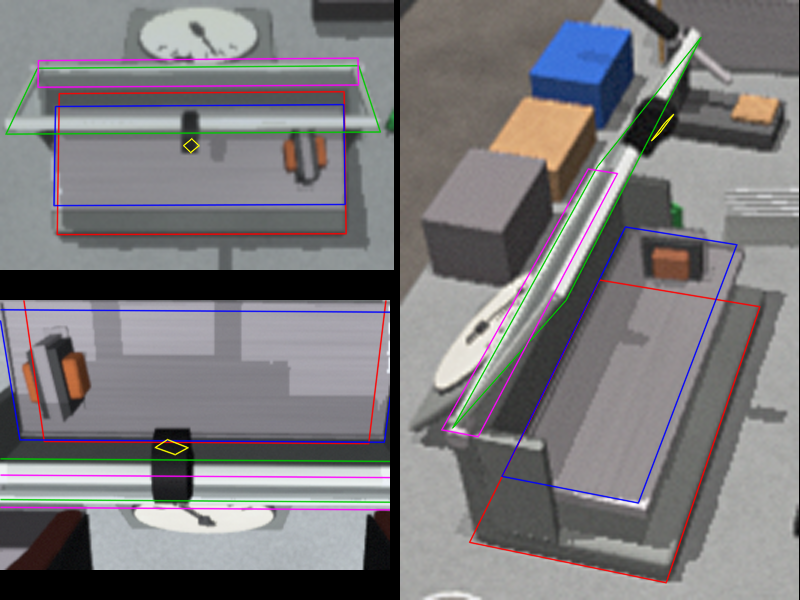

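The overlay fits the base and pan well, putting the scale at about (675,-19.5) with yaw 0.006. The cover should be nearer 1.02 rad, since the paddle sits slightly beyond where I drew it. A long sink would have only ±5 mm inside the rim, so I'll use the two shorts (the same 16 mm). Right short first.

```bash
python3 -c "
from h import *
plan([([480,-120,380],ori(.0,.3),6),([446,-451,99],ori(.04,.5),11)])"
```

```text
6 x [0.67, -0.51, -0.06, -0.0, -0.24, 0.02] 
11 x [0.33, -0.75, 0.56, -0.02, -0.17, -0.03] 
end [ 444.8 -448.8   97.4]
```

```bash
python3 -m jog '[[0.67,-0.51,-0.06,0,-0.24,0.02,1],[0.67,-0.51,-0.06,0,-0.24,0.02,1],[0.67,-0.51,-0.06,0,-0.24,0.02,1],[0.67,-0.51,-0.06,0,-0.24,0.02,1],[0.67,-0.51,-0.06,0,-0.24,0.02,1],[0.67,-0.51,-0.06,0,-0.24,0.02,1],[0.33,-0.75,0.56,-0.02,-0.17,-0.03,1],[0.33,-0.75,0.56,-0.02,-0.17,-0.03,1],[0.33,-0.75,0.56,-0.02,-0.17,-0.03,1],[0.33,-0.75,0.56,-0.02,-0.17,-0.03,1],[0.33,-0.75,0.56,-0.02,-0.17,-0.03,1],[0.33,-0.75,0.56,-0.02,-0.17,-0.03,1],[0.33,-0.75,0.56,-0.02,-0.17,-0.03,1],[0.33,-0.75,0.56,-0.02,-0.17,-0.03,1],[0.33,-0.75,0.56,-0.02,-0.17,-0.03,1],[0.33,-0.75,0.56,-0.02,-0.17,-0.03,1],[0.33,-0.75,0.56,-0.02,-0.17,-0.03,1],[0,0,0,0,0,0,1],[0,0,0,0,0,0,1]]'
cat > s3.py <<'E'
from h import *
import sys
tgt,L,x,y,yaw,out=sys.argv[1],*map(float,sys.argv[2:6]),sys.argv[6]
o=ctrl.get_obs(); im=optics.get_image("wrist"); c=cam("wrist",o); M=optics.masks_of(tgt,"wrist")
print(o["ee_pos"].round(1)); im=im.copy()
for d in M:
    m=d["pixels"]; col=im[m].mean(0); p=onz(c,d["extent"][:2],22)
    print(round(d["conf"],2),np.round(d["extent"]),col.round(),p.round(1),end=" ")
    if np.ptp(col)<40 and np.hypot(p[0]-x,p[1]-y)<60:
        q,e=fitbox([(c,m)],L,[p[0],p[1],0,yaw]); print("free z:",q.round(3),round(e,2))
        g=lambda q:q
        for i,j in((0,4),(1,5),(2,6),(3,7),(0,2),(1,3),(4,6),(5,7),(0,1),(2,3),(4,5),(6,7)):
            B=proj(c,box(q,L)); cv2.line(im,tuple(map(int,B[i])),tuple(map(int,B[j])),(0,255,0),1)
    else: print()
cv2.imwrite("pics/"+out,cv2.resize(im[:,:,::-1],(800,600)))
E
python3 s3.py short_a 62 485 -450 .04 w3.png
```

```text
t: 6.05
ee_pos: [487.3, -402.7, 147.0]
orientation: [0.106, 2.804, -0.113]
ft_force: [0.5, 0.4, 0.5]
width: 87.5
grasp_force: 0.0
[ 487.3 -402.7  147. ]
0.83 [158. 242.  84.  80.] [121.  63.   4.] [ 564.2 -531.3   22. ] 
0.73 [228. 159.  85. 100.] [118. 122. 122.] [ 485.4 -452.1   22. ] free z: [ 4.87329e+02 -4.50105e+02 -6.35600e+00  5.70000e-02] 0.34
0.63 [146.  38. 129.  76.] [120.  59.   3.] [ 397.5 -490.9   22. ]
```

View pics/w3.png

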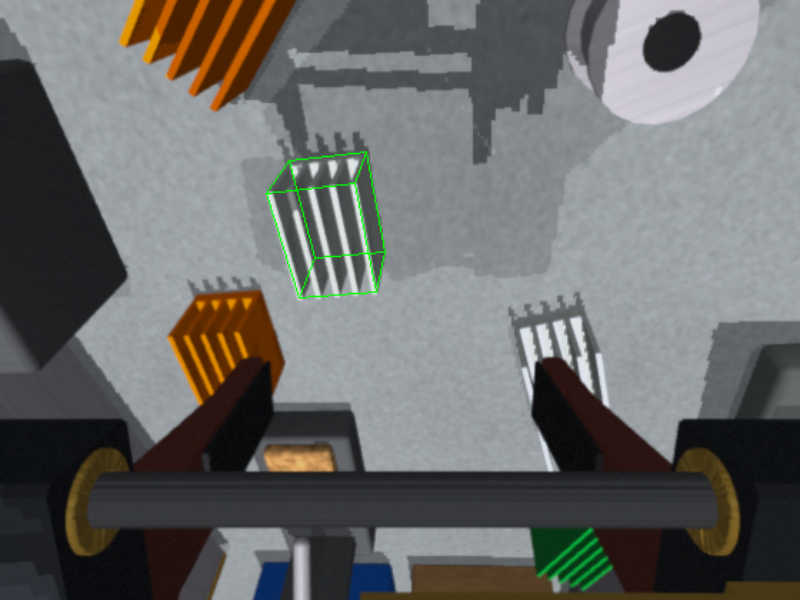

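The picture shows the grey right short at (328,225) with the fitted box sitting on it, and orange look-alikes on either side. The last move was cut short by joint speed limits, so I'll use slower rows.

```bash
python3 -c "
from h import *
s=plan([([447,-452,99],ori(.05,.5),5)])
plan([([495,-449.5,11],ori(.05,.5),5)],s)"
```

```text
5 x [0.28, -0.24, 0.16, -0.22, -0.32, -0.19] 
end [ 447.  -451.2   98.4]
5 x [-0.0, -0.0, 0.5, -0.0, 0.0, 0.0] 
end [ 495.  -448.9   10.7]
```

```bash
python3 -m jog '[[0.28,-0.24,0.16,-0.22,-0.32,-0.19,1],[0.28,-0.24,0.16,-0.22,-0.32,-0.19,1],[0.28,-0.24,0.16,-0.22,-0.32,-0.19,1],[0.28,-0.24,0.16,-0.22,-0.32,-0.19,1],[0.28,-0.24,0.16,-0.22,-0.32,-0.19,1],[0,0,0,0,0,0,1]]'; python3 s3.py short_a 62 485 -450 .04 w4.png; python3 -c "
from h import *
plan([([495,-449.5,11],ori(.05,.5),6)])"
```

```text
t: 6.75
ee_pos: [504.0, -413.7, 137.2]
orientation: [0.084, 2.81, -0.114]
ft_force: [0.1, -0.0, -0.6]
width: 87.9
grasp_force: 0.0
[ 504.  -413.7  137.2]
0.89 [159. 237.  83.  87.] [123.  65.   3.] [ 568.9 -532.9   22. ] 
0.84 [152.  24. 100.  47.] [117.  55.   2.] [ 406.3 -493.8   22. ] 
0.73 [237. 143.  85. 107.] [123. 127. 127.] [ 485.1 -452.4   22. ] free z: [ 4.86834e+02 -4.50275e+02 -6.27800e+00  5.00000e-02] 0.49
0.73 [546. 265.  26.  57.] [45. 47. 48.] [ 603.8 -207.5   22. ] 
6 x [0.24, -0.13, 0.48, -0.18, -0.28, -0.13] 
end [ 494.8 -449.    10.2]
```

```bash
python3 -c "
from h import *
o=ctrl.get_obs(); print(o['qpos'].round(3)); print(R.from_rotvec(o['orientation']).as_matrix().round(3))"
```

```text
[-0.783  0.469  1.845  0.316  0.553 -2.54 ]
[[-0.945  0.072  0.32 ]
 [ 0.046  0.995 -0.088]
 [-0.324 -0.069 -0.943]]
```

Joint 6 is at its limit (-2.54): a straight-ahead heading isn't reachable this far right. I'll grip this short over its 62 mm length with the tool heading to the right instead, so it turns 90° when placed.

```bash
python3 -c "
from h import *
s=plan([([484,-411,110],ori(-1.52,.5),18)])"
```

```text
18 x [0.04, -0.01, 0.03, 0.28, -0.05, 0.71] 
end [ 486.  -409.1  106.3]
```

```bash
python3 -m jog '[[0.04,-0.01,0.03,0.28,-0.05,0.71,1],[0.04,-0.01,0.03,0.28,-0.05,0.71,1],[0.04,-0.01,0.03,0.28,-0.05,0.71,1],[0.04,-0.01,0.03,0.28,-0.05,0.71,1],[0.04,-0.01,0.03,0.28,-0.05,0.71,1],[0.04,-0.01,0.03,0.28,-0.05,0.71,1],[0.04,-0.01,0.03,0.28,-0.05,0.71,1],[0.04,-0.01,0.03,0.28,-0.05,0.71,1],[0.04,-0.01,0.03,0.28,-0.05,0.71,1],[0.04,-0.01,0.03,0.28,-0.05,0.71,1],[0.04,-0.01,0.03,0.28,-0.05,0.71,1],[0.04,-0.01,0.03,0.28,-0.05,0.71,1],[0.04,-0.01,0.03,0.28,-0.05,0.71,1],[0.04,-0.01,0.03,0.28,-0.05,0.71,1],[0.04,-0.01,0.03,0.28,-0.05,0.71,1],[0.04,-0.01,0.03,0.28,-0.05,0.71,1],[0.04,-0.01,0.03,0.28,-0.05,0.71,1],[0.04,-0.01,0.03,0.28,-0.05,0.71,1],[0,0,0,0,0,0,1]]'; python3 s3.py short_a 62 485 -450 .04 w4.png; python3 -c "
from h import *
print(ctrl.get_obs()['qpos'].round(2))
s=plan([([484,-411,99],ori(-1.52,.5),4)]);plan([([486.5,-459,11],ori(-1.52,.5),5)],s)"
```

```text
t: 8.75
ee_pos: [486.6, -408.9, 106.3]
orientation: [1.873, 1.99, -0.477]
ft_force: [-0.6, 0.1, 0.1]
width: 87.6
grasp_force: 0.0
[ 486.6 -408.9  106.3]
0.85 [134. 231. 121. 100.] [168.  85.   2.] [ 379.4 -475.    22. ] 
0.85 [367. 282.  80.  76.] [164.  84.   6.] [ 570.2 -530.7   22. ] 
0.73 [276. 213.  99.  83.] [150. 155. 157.] [ 485.5 -450.4   22. ] free z: [ 4.85087e+02 -4.51351e+02 -3.47300e+00  4.40000e-02] 0.38
[-0.52  0.53  1.9  -0.83  0.57  0.1 ]
4 x [0.01, -0.01, 0.05, 0.02, 0.01, 0.02] 
end [ 484.7 -411.6   98.7]
5 x [0.0, -0.0, 0.5, 0.0, -0.0, 0.0] 
end [ 487.2 -459.3   10.9]
```

```bash
python3 -m jog '[[0.04,-0.04,0.2,0.08,0.04,0.08,1],[0,0,0.5,0,0,0,1],[0,0,0.5,0,0,0,1],[0,0,0.5,0,0,0,1],[0,0,0.5,0,0,0,1],[0,0,0.5,0,0,0,1],[0,0,0,0,0,0,1],[0,0,0,0,0,0,0.4],[0,0,0,0,0,0,0.4],[0,0,0,0,0,0,0.4],[0,0,0,0,0,0,0.4]]'
```

```text
t: 9.95
ee_pos: [487.4, -459.5, 11.9]
orientation: [1.887, 1.984, -0.48]
ft_force: [-1.0, 1.1, 3.1]
width: 61.8
grasp_force: 30.0
```

The short is gripped: width 61.8 mm, 30 N. Next I'll carry it to just in front of the pan.

```bash
python3 -c "
from h import *
s=plan([([487,-445,150],ori(-1.52,.5),5),([560,-190,205],ori(-.75,.5),10),([621,-44.5,198],ori(.006,.5),9)])"
```

```text
5 x [-0.27, 0.0, -0.64, 0.0, -0.0, -0.0] 
10 x [0.4, 0.43, -0.37, -0.35, 0.0, -0.65] 
9 x [0.02, 0.45, 0.01, -0.39, -0.0, -0.7] 
end [620.4 -43.6 196.7]
```

```bash
python3 -m jog '[[-0.27,0,-0.64,0,0,0,0.4],[-0.27,0,-0.64,0,0,0,0.4],[-0.27,0,-0.64,0,0,0,0.4],[-0.27,0,-0.64,0,0,0,0.4],[-0.27,0,-0.64,0,0,0,0.4],[0.4,0.43,-0.37,-0.35,0,-0.65,0.4],[0.4,0.43,-0.37,-0.35,0,-0.65,0.4],[0.4,0.43,-0.37,-0.35,0,-0.65,0.4],[0.4,0.43,-0.37,-0.35,0,-0.65,0.4],[0.4,0.43,-0.37,-0.35,0,-0.65,0.4],[0.4,0.43,-0.37,-0.35,0,-0.65,0.4],[0.4,0.43,-0.37,-0.35,0,-0.65,0.4],[0.4,0.43,-0.37,-0.35,0,-0.65,0.4],[0.4,0.43,-0.37,-0.35,0,-0.65,0.4],[0.4,0.43,-0.37,-0.35,0,-0.65,0.4]]' && python3 -m jog '[[0.02,0.45,0.01,-0.39,0,-0.7,0.4],[0.02,0.45,0.01,-0.39,0,-0.7,0.4],[0.02,0.45,0.01,-0.39,0,-0.7,0.4],[0.02,0.45,0.01,-0.39,0,-0.7,0.4],[0.02,0.45,0.01,-0.39,0,-0.7,0.4],[0.02,0.45,0.01,-0.39,0,-0.7,0.4],[0.02,0.45,0.01,-0.39,0,-0.7,0.4],[0.02,0.45,0.01,-0.39,0,-0.7,0.4],[0.02,0.45,0.01,-0.39,0,-0.7,0.4],[0,0,0,0,0,0,0.4]]'
python3 - <<'E'
from h import *
o=ctrl.get_obs(); im=optics.get_image("wrist"); c=cam("wrist",o); np.savez("w5.npz",im=im,**c)
print(o["qpos"].round(2))
im=im.copy()
T=lambda P:R.from_euler('z',.006).apply(np.atleast_2d(P))+[675,-19.5,0]
for P,col in(([[-57.5,-165,87.4],[-57.5,165,87.4],[57.5,165,87.4],[57.5,-165,87.4]],(0,0,255)),([[-57.5,-165,81.4],[-57.5,165,81.4]],(0,255,0))):
    cv2.polylines(im,[np.int32(proj(c,T(P)))],True,col)
cv2.imwrite("pics/w5.png",cv2.resize(im[:,:,::-1],(800,600)))
plan([([678.5,-44.5,99],ori(.006,.5),6)])
E
```

```text
t: 11.45
ee_pos: [560.8, -189.1, 202.8]
orientation: [0.969, 2.486, -0.25]
ft_force: [-0.3, 0.7, -0.9]
width: 61.8
grasp_force: 30.0
t: 12.45
ee_pos: [619.8, -42.8, 195.8]
orientation: [-0.011, 2.644, 0.01]
ft_force: [0.6, 0.0, -2.0]
width: 61.9
grasp_force: 30.0
[-0.12  0.3   2.01  0.2   0.35 -1.87]
6 x [-0.02, -0.01, 0.47, 0.01, -0.0, -0.0] 
end [678.  -45.3  99.1]
```

View pics/w5.png

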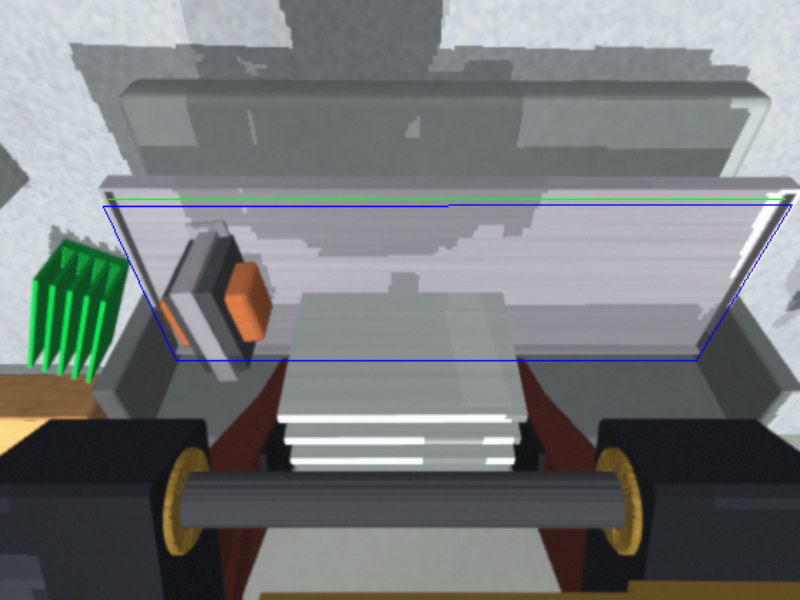

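The short is held level in front of the pan, with the transformer to its left at (225,300). The pan's front rim shows at about row 190 against the 206 I predicted, so the pan is a few mm nearer than modelled. I'll aim for x≈668 and then lower slowly.

```bash
python3 -m jog '[[-0.02,0.01,0.47,0,0,0,0.4],[-0.02,0.01,0.47,0,0,0,0.4],[-0.02,0.01,0.47,0,0,0,0.4],[-0.02,0.02,0.47,0,0,0,0.4],[0,0.02,0.47,0,0,0,0.4],[0,0.02,0.4,0,0,0,0.4],[0,0,0,0,0,0,0.4]]'; python3 -m jog '[[0.05,0,0.09,0,0,0,0.4],[0.05,0,0.09,0,0,0,0.4],[0,0,0,0,0,0,0.4],[0,0,0,0,0,0,0.4]]'
```

```text
t: 13.2
ee_pos: [675.2, -39.6, 99.0]
orientation: [-0.006, 2.646, 0.009]
ft_force: [-0.1, 0.2, -1.5]
width: 61.7
grasp_force: 30.0
t: 13.6
ee_pos: [675.6, -39.4, 93.1]
orientation: [-0.008, 2.642, 0.009]
ft_force: [-0.4, -0.0, -2.3]
width: 61.9
grasp_force: 30.0
```

```bash
python3 -m jog '[[0.03,0,0.06,0,0,0,0.4],[0.03,0,0.06,0,0,0,0.4],[0,0,0,0,0,0,0.4],[0,0,0,0,0,0,0.4]]'; python3 -m jog '[[0.03,0,0.06,0,0,0,0.4],[0.03,0,0.06,0,0,0,0.4],[0,0,0,0,0,0,0.4],[0,0,0,0,0,0,0.4]]'
```

```text
t: 14.0
ee_pos: [675.9, -39.3, 87.3]
orientation: [-0.008, 2.643, 0.009]
ft_force: [0.3, -1.0, -0.7]
width: 61.7
grasp_force: 30.0
t: 14.4
ee_pos: [676.1, -39.2, 81.9]
orientation: [-0.009, 2.643, 0.009]
ft_force: [0.2, -0.1, 0.1]
width: 62.0
grasp_force: 30.0
```

```bash
python3 -m jog '[[0,0,0,0,0,0,0.74],[0,0,0,0,0,0,0.78],[0,0,0,0,0,0,0.84],[0,0,0,0,0,0,0.84],[0,0,0,0,0,0,0.84],[0,0,-0.4,0,0,0,0.84],[0,0,-0.6,0,0,0,0.84],[0,0,-0.7,0,0,0,0.84],[0,0,-0.7,0,0,0,0.84],[0,0,-0.7,0,0,0,0.84],[0,0,-0.7,0,0,0,0.84],[0,0,0,0,0,0,1]]'
python3 - <<'E'
from h import *
import dial
o=ctrl.get_obs(); im=optics.get_image("wrist")
cv2.imwrite("pics/w6.png",cv2.resize(im[:,:,::-1],(640,480)))
print(o["qpos"].round(2))
dial.dial(optics.get_image("top"))
# left short: centre guess (493,438), yaw -.15
plan([([540,150,215],ori(-.05,.5),8),([493-38,438+6,105],ori(-.15,.5),12)])
E
```

```text
t: 15.6
ee_pos: [603.8, -40.6, 218.8]
orientation: [-0.009, 2.638, 0.008]
ft_force: [1.4, 0.9, 0.5]
width: 78.7
grasp_force: 0.0
[-0.12  0.24  2.03  0.18  0.38 -1.84]
-75:201/199 -72:201/199 -69:201/200 -66:201/200 -63:200/200 -60:195/200 -57:177/200 -54:152/200 -51:141/200 -48:161/200 -45:187/200 -42:200/200 -39:200/199 -36:190/199 -33:160/200 -30:139/200 -27:161/200 -24:186/200 -21:195/200 -18:193/199 -15:171/198 -12:132/198 -9:156/195 -6:196/185 -3:201/172 0:176/145 3:137/120 6:150/139 9:144/176 12:188/193 15:200/199 18:201/200 21:201/200 24:186/200 27:151/200 30:152/199 33:185/198 36:199/199 39:201/199 42:194/200 45:176/200 48:158/199 51:163/199 54:181/199 57:195/198 60:199/198 63:200/198 66:199/199 69:199/199 72:198/199 75:198/199 
8 x [0.19, 0.59, -0.1, 0.04, 0.0, 0.06] 
12 x [0.31, 0.59, 0.09, 0.04, 0.0, 0.07] 
end [457.2 441.9 105.7]
```

View pics/w6.png

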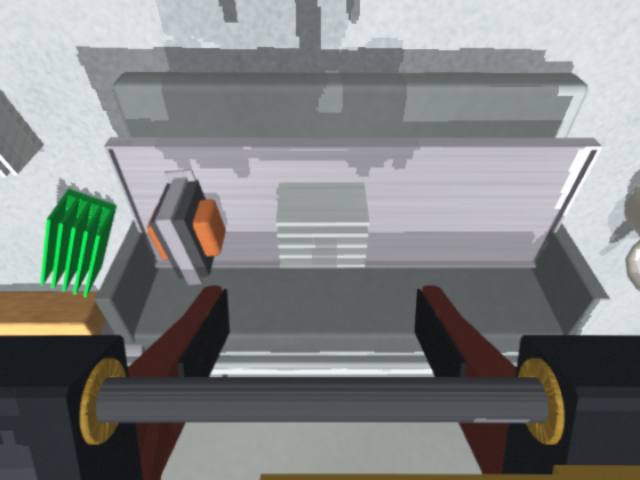

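The first short stands flat on the pan at (322,225), clear of the transformer. The needle is near +3°, about 23 mm, so one more short should give about 31 mm. Going to the left short.

```bash
python3 -m jog '[[0.19,0.59,-0.1,0.04,0,0.06,1],[0.19,0.59,-0.1,0.04,0,0.06,1],[0.19,0.59,-0.1,0.04,0,0.06,1],[0.19,0.59,-0.1,0.04,0,0.06,1],[0.19,0.59,-0.1,0.04,0,0.06,1],[0.19,0.59,-0.1,0.04,0,0.06,1],[0.19,0.59,-0.1,0.04,0,0.06,1],[0.19,0.59,-0.1,0.04,0,0.06,1],[0.31,0.59,0.09,0.04,0,0.07,1],[0.31,0.59,0.09,0.04,0,0.07,1],[0.31,0.59,0.09,0.04,0,0.07,1],[0.31,0.59,0.09,0.04,0,0.07,1],[0.31,0.59,0.09,0.04,0,0.07,1],[0.31,0.59,0.09,0.04,0,0.07,1],[0.31,0.59,0.09,0.04,0,0.07,1],[0.31,0.59,0.09,0.04,0,0.07,1],[0.31,0.59,0.09,0.04,0,0.07,1],[0.31,0.59,0.09,0.04,0,0.07,1],[0.31,0.59,0.09,0.04,0,0.07,1],[0.31,0.59,0.09,0.04,0,0.07,1]]'; python3 -m jog '[[0,0,0,0,0,0,1]]'; python3 s3.py short_a 62 493 438 -.1 w7.png; python3 -c "
from h import *
print(ctrl.get_obs()['qpos'].round(2))"
```

```text
t: 17.7
ee_pos: [455.8, 442.8, 102.8]
orientation: [0.201, 2.638, -0.058]
ft_force: [0.2, 0.3, 0.4]
width: 88.0
grasp_force: 0.0
t: 17.8
ee_pos: [455.5, 444.5, 102.5]
orientation: [0.198, 2.639, -0.056]
ft_force: [0.1, 1.2, -0.0]
width: 87.4
grasp_force: 0.0
[455.5 444.5 102.5]
0.92 [285. 212.  70. 104.] [147. 152. 155.] [490.5 441.1  22. ] free z: [ 4.96526e+02  4.39980e+02 -5.58900e+00 -1.41000e-01] 0.4
[ 0.96  0.56  1.86 -0.79  0.65  0.17]
```

```bash
python3 -c "
from h import *
plan([([502,438.7,11],ori(-.145,.5),5)])"
```

```text
5 x [0.02, 0.02, 0.52, -0.02, -0.01, -0.01] 
end [502.3 438.5  10.3]
```

```bash
python3 -m jog '[[0.05,0.05,0.51,-0.04,-0.02,-0.02,1],[0.05,0.05,0.51,-0.04,-0.02,-0.02,1],[0,0,0.51,-0.02,-0.01,-0.01,1],[0,0,0.51,0,0,0,1],[0,0,0.51,0,0,0,1],[0,0,0,0,0,0,1],[0,0,0,0,0,0,0.25],[0,0,0,0,0,0,0.25],[0,0,0,0,0,0,0.25],[0,0,0,0,0,0,0.25],[0,0,0,0,0,0,0.25]]'; python3 -c "
from h import *
o=ctrl.get_obs()
s=plan([(o['ee_pos']+[0,-5,140],R.from_rotvec(o['orientation']).as_matrix(),5),([540,190,210],ori(-.05,.5),11),([618,58,200],ori(.006,.5),7)])"
```

```text
t: 19.0
ee_pos: [502.3, 439.8, 14.7]
orientation: [0.191, 2.631, -0.043]
ft_force: [0.2, 0.0, -0.7]
width: 51.6
grasp_force: 0.0
5 x [-0.34, -0.02, -0.61, 0.0, 0.0, 0.0] 
11 x [-0.19, -0.55, -0.04, -0.04, 0.0, -0.07] 
7 x [-0.23, -0.46, 0.16, -0.03, 0.01, -0.07] 
end [616.5  56.7 200.1]
```

```bash
python3 -m jog '[[0,0,0,0,0,0,0.25],[0,0,0,0,0,0,0.25],[0,0,0,0,0,0,0.25]]'
```

```text
t: 19.3
ee_pos: [502.4, 439.6, 14.4]
orientation: [0.191, 2.631, -0.043]
ft_force: [-3.4, 0.3, 4.6]
width: 43.7
grasp_force: 30.0
```

```bash
python3 -m jog '[[-0.34,-0.02,-0.61,0,0,0,0.25],[-0.34,-0.02,-0.61,0,0,0,0.25],[-0.34,-0.02,-0.61,0,0,0,0.25],[-0.34,-0.02,-0.61,0,0,0,0.25],[-0.34,-0.02,-0.61,0,0,0,0.25],[-0.19,-0.55,-0.04,-0.04,0,-0.07,0.25],[-0.19,-0.55,-0.04,-0.04,0,-0.07,0.25],[-0.19,-0.55,-0.04,-0.04,0,-0.07,0.25],[-0.19,-0.55,-0.04,-0.04,0,-0.07,0.25],[-0.19,-0.55,-0.04,-0.04,0,-0.07,0.25],[-0.19,-0.55,-0.04,-0.04,0,-0.07,0.25],[-0.19,-0.55,-0.04,-0.04,0,-0.07,0.25],[-0.19,-0.55,-0.04,-0.04,0,-0.07,0.25],[-0.19,-0.55,-0.04,-0.04,0,-0.07,0.25],[-0.19,-0.55,-0.04,-0.04,0,-0.07,0.25],[-0.19,-0.55,-0.04,-0.04,0,-0.07,0.25]]' && python3 -m jog '[[-0.23,-0.46,0.16,-0.03,0.01,-0.07,0.25],[-0.23,-0.46,0.16,-0.03,0.01,-0.07,0.25],[-0.23,-0.46,0.16,-0.03,0.01,-0.07,0.25],[-0.23,-0.46,0.16,-0.03,0.01,-0.07,0.25],[-0.23,-0.46,0.16,-0.03,0.01,-0.07,0.25],[-0.23,-0.46,0.16,-0.03,0.01,-0.07,0.25],[-0.23,-0.46,0.16,-0.03,0.01,-0.07,0.25],[0,0,0,0,0,0,0.25]]'; python3 -c "
from h import *
plan([([675,58,98],ori(.006,.5),6)])"
```

```text
t: 20.9
ee_pos: [541.6, 186.0, 208.0]
orientation: [0.069, 2.637, -0.011]
ft_force: [0.7, 0.6, -2.2]
width: 43.9
grasp_force: 30.0
t: 21.7
ee_pos: [617.0, 54.4, 199.1]
orientation: [-0.002, 2.645, 0.001]
ft_force: [1.1, -0.9, -1.9]
width: 43.9
grasp_force: 30.0
6 x [-0.01, 0.01, 0.49, -0.0, -0.01, -0.01] 
end [675.4  57.   96.9]
```

```bash
python3 -m jog '[[-0.01,0.02,0.49,0,-0.01,-0.01,0.25],[-0.01,0.02,0.49,0,-0.01,-0.01,0.25],[-0.01,0.02,0.49,0,-0.01,-0.01,0.25],[-0.01,0.02,0.49,0,-0.01,-0.01,0.25],[0,0.01,0.49,0,0,0,0.25],[0,0.01,0.49,0,0,0,0.25],[0.05,0,0.09,0,0,0,0.25],[0.04,0,0.07,0,0,0,0.25],[0,0,0,0,0,0,0.25],[0,0,0,0,0,0,0.25]]'; python3 -m jog '[[0.03,0,0.06,0,0,0,0.25],[0.03,0,0.06,0,0,0,0.25],[0,0,0,0,0,0,0.25],[0,0,0,0,0,0,0.25]]';  python3 -m jog '[[0.03,0,0.06,0,0,0,0.25],[0,0,0,0,0,0,0.25],[0,0,0,0,0,0,0.25]]'
```

```text
t: 22.7
ee_pos: [674.0, 60.9, 90.6]
orientation: [-0.011, 2.64, 0.0]
ft_force: [0.1, 0.5, -2.2]
width: 43.7
grasp_force: 30.0
t: 23.1
ee_pos: [674.3, 60.6, 84.5]
orientation: [-0.011, 2.64, 0.0]
ft_force: [-0.3, -1.1, -0.9]
width: 43.9
grasp_force: 30.0
t: 23.4
ee_pos: [674.5, 60.6, 81.8]
orientation: [-0.011, 2.64, 0.0]
ft_force: [-0.4, 1.0, -0.5]
width: 44.0
grasp_force: 30.0
```

```bash
python3 -m jog '[[0.03,0,0.06,0,0,0,0.25],[0,0,0,0,0,0,0.25],[0,0,0,0,0,0,0.25],[0,0,0,0,0,0,0.52],[0,0,0,0,0,0,0.58],[0,0,0,0,0,0,0.66],[0,0,0,0,0,0,0.66],[0,0,0,0,0,0,0.66],[0,0,-0.4,0,0,0,0.66],[0,0,-0.6,0,0,0,0.66],[0,0,-0.7,0,0,0,0.66],[0,0,-0.7,0,0,0,0.66],[0,0,-0.7,0,0,0,0.66],[0,0,-0.7,0,0,0,0.66],[0,0,0,0,0,0,0.66]]'
python3 - <<'E'
from h import *
import dial
o=ctrl.get_obs(); im=optics.get_image("wrist"); t=optics.get_image("top")
W=np.zeros((600,800,3),np.uint8); W[:420,:560]=im; W[420:,:]=0
d=cv2.resize(t[122:156,252:308],None,fx=4.2,fy=4.2,interpolation=cv2.INTER_CUBIC); W[0:d.shape[0],562:562+d.shape[1]]=d
s=cv2.resize(optics.get_image("side")[100:230,180:280],None,fx=2.3,fy=2.3,interpolation=cv2.INTER_CUBIC); W[160:160+s.shape[0],562:562+s.shape[1]]=s
cv2.imwrite("pics/w8.png",W[:,:,::-1])
dial.dial(t)
E
```

```text
t: 24.9
ee_pos: [601.9, 60.5, 215.8]
orientation: [-0.011, 2.635, 0.001]
ft_force: [0.9, 0.4, 0.1]
width: 58.0
grasp_force: 0.0
-75:203/203 -72:203/203 -69:204/203 -66:204/203 -63:203/203 -60:198/203 -57:180/203 -54:154/203 -51:143/203 -48:163/203 -45:189/203 -42:202/203 -39:203/203 -36:193/202 -33:162/202 -30:141/202 -27:164/197 -24:190/185 -21:198/164 -18:190/131 -15:133/113 -12:98/132 -9:150/170 -6:200/195 -3:205/202 0:203/204 3:201/203 6:190/203 9:154/202 12:192/202 15:204/203 18:204/203 21:203/203 24:188/203 27:154/203 30:153/202 33:187/201 36:202/201 39:203/202 42:197/203 45:179/203 48:160/203 51:165/203 54:184/202 57:198/201 60:201/201 63:202/201 66:203/202 69:202/202 72:202/202 75:202/202
```

View pics/w8.png

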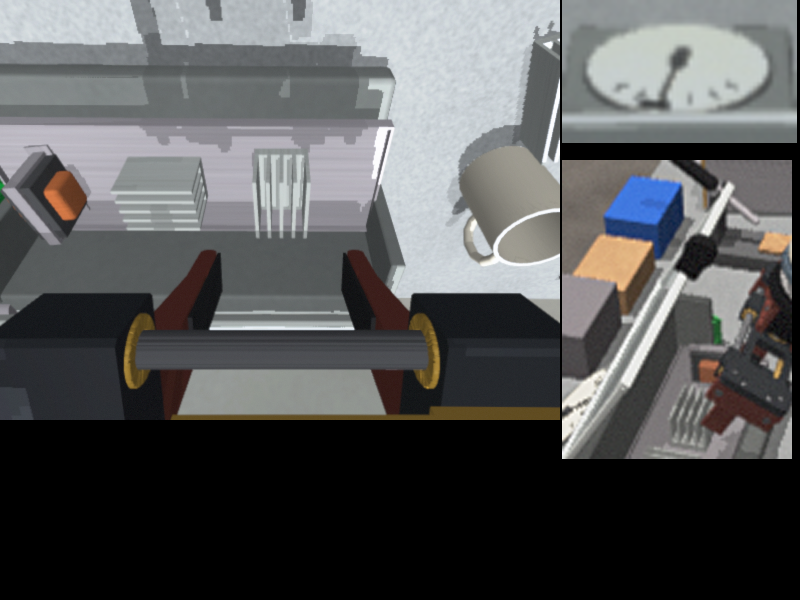

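The needle is at about -15.5° (about 32 mm), in the middle of the dark sector, and both shorts stand flat on the pan at (160,195) and (282,190). Next is the cover. I'll fit a rough arm model to check which tool tilts are reachable along its arc.

```bash
cat > kin.py <<'E'
from h import *
o=ctrl.get_obs()
rv=lambda v:R.from_rotvec(v).as_matrix()[:,2]
D=[([1.24,.4239,1.6307],[191.6,594.3,221.9],rv([-.4878,-3.1032,.0024])),([-.783,.469,1.845],[504,-413.7,137.2],rv([.084,2.81,-.114])),
([-.52,.53,1.90],[486.6,-408.9,106.3],rv([1.873,1.99,-.477])),([-.12,.30,2.01],[619.8,-42.8,195.8],rv([-.011,2.644,.01])),
([.96,.56,1.86],[455.5,444.5,102.5],rv([.198,2.639,-.056])),(o["qpos"][:3],o["ee_pos"],rv(o["orientation"]))]
def wc(k,q):
    e,a,b,h,L,c=k; s=q[1]+q[2]
    r=e+a*np.sin(q[1])+b*np.sin(s)+c*np.cos(s); z=h+a*np.cos(q[1])+b*np.cos(s)-c*np.sin(s)
    return np.array([r*np.cos(q[0]),r*np.sin(q[0]),z])
f=lambda k:np.concatenate([wc(k,q)+k[4]*np.array(zz)-p for q,p,zz in D]+[np.r_[k[5],k[0]]*.02])
s=least_squares(f,[0,450,450,300,250,0]); k=s.x; print(k.round(1),np.abs(s.fun).max().round(1))
def ik(x,z,tau,y=-19.5):
    w=np.array([x-k[4]*np.sin(tau),y,z+k[4]*np.cos(tau)])
    g=least_squares(lambda q:wc(k,[np.arctan2(w[1],w[0]),*q])-w,[.4,1.6]); q=g.x
    return q.round(2),round(np.pi-tau-q.sum(),2),g.cost<1
for tau0,tau1 in((-.5,.5),(-.4,.4),(-.2,.2),(0,0)):
    for th in(1.02,.5,0):
        t=tau1+(tau0-tau1)*th/1.02; x=760-220*np.cos(th)+19*np.sin(t); z=150+220*np.sin(th)-19*np.cos(t)
        print(round(t,2),th,round(x),round(z),ik(x,z,t))
E
python3 kin.py
```

```text
[ 13.4 537.5 473.1 296.3 289.7  59.7] 12.2
-0.5 1.02 636 321 (array([0.62, 1.17]), np.float64(1.86), np.True_)
0.01 0.5 567 236 (array([0.31, 1.76]), np.float64(1.06), np.True_)
0.5 0 549 133 (array([0.32, 2.2 ]), np.float64(0.12), np.True_)
-0.4 1.02 637 320 (array([0.57, 1.23]), np.float64(1.75), np.True_)
0.01 0.5 567 236 (array([0.32, 1.76]), np.float64(1.06), np.True_)
0.4 0 547 132 (array([0.33, 2.14]), np.float64(0.28), np.True_)
-0.2 1.02 641 319 (array([0.47, 1.35]), np.float64(1.52), np.True_)
0.0 0.5 567 236 (array([0.32, 1.76]), np.float64(1.06), np.True_)
0.2 0 544 131 (array([0.36, 2.02]), np.float64(0.56), np.True_)
0.0 1.02 645 318 (array([0.37, 1.48]), np.float64(1.29), np.True_)
0.0 0.5 567 236 (array([0.32, 1.76]), np.float64(1.07), np.True_)
0.0 0 540 131 (array([0.42, 1.9 ]), np.float64(0.82), np.True_)
```

Leaning the tool from -0.65 to +0.3 rad along the arc is reachable. Now backing out and going over the cover edge to look at the paddle.

```bash
python3 -c "
from h import *
plan([([530,20,320],ori(0,.15),6),([590,-19.5,450],ori(0,-.3),6),([690,-19.5,425],ori(0.006,-.6),6)])"
```

```text
6 x [0.12, -0.17, -0.53, 0.0, 0.56, 0.01] 
6 x [-0.23, -0.16, -0.55, -0.0, 0.72, 0.0] 
6 x [-0.42, -0.0, -0.08, 0.0, 0.47, -0.01] 
end [690.2 -18.6 425.4]
```

```bash
python3 -m jog '[[0.12,-0.17,-0.53,0,0.56,0.01,1],[0.12,-0.17,-0.53,0,0.56,0.01,1],[0.12,-0.17,-0.53,0,0.56,0.01,1],[0.12,-0.17,-0.53,0,0.56,0.01,1],[0.12,-0.17,-0.53,0,0.56,0.01,1],[0.12,-0.17,-0.53,0,0.56,0.01,1],[-0.23,-0.16,-0.55,0,0.72,0,1],[-0.23,-0.16,-0.55,0,0.72,0,1],[-0.23,-0.16,-0.55,0,0.72,0,1],[-0.23,-0.16,-0.55,0,0.72,0,1],[-0.23,-0.16,-0.55,0,0.72,0,1],[-0.23,-0.16,-0.55,0,0.72,0,1],[-0.42,0,-0.08,0,0.47,-0.01,1],[-0.42,0,-0.08,0,0.47,-0.01,1],[-0.42,0,-0.08,0,0.47,-0.01,1],[-0.42,0,-0.08,0,0.47,-0.01,1],[-0.42,0,-0.08,0,0.47,-0.01,1],[-0.42,0,-0.08,0,0.47,-0.01,1],[0,0,0,0,0,0,1],[0,0,0,0,0,0,1]]'
cat > s4.py <<'E'
from h import *
import sys
o=ctrl.get_obs(); im=optics.get_image("wrist"); c=cam("wrist",o)
np.savez(sys.argv[1]+".npz",im=im,**c); print(o["ee_pos"].round(1),o["qpos"].round(2))
print("pred",proj(c,[[645,-19.5,336]]).round(0))
w=(im.max(2)<45).astype(np.uint8); n,l,st,ce=cv2.connectedComponentsWithStats(w)
for i in range(1,n):
    if st[i,4]>150: print(st[i].tolist(),ce[i].round(1), im[l==i].mean(0).round())
E
python3 s4.py g1
```

```text
t: 27.05
ee_pos: [690.6, -18.8, 422.6]
orientation: [0.011, -2.54, -0.001]
ft_force: [-0.5, -0.1, 1.0]
width: 87.6
grasp_force: 0.0
[690.6 -18.8 422.6] [-0.03  0.74  0.78 -0.03  2.22 -1.62]
pred [[281. 231.]]
[443, 111, 18, 47, 610] [451.1 133.3] [25. 25. 27.]
[311, 124, 31, 82, 1259] [325.2 170.5] [28. 28. 30.]
[272, 204, 19, 62, 1103] [281.2 234. ] [16. 16. 18.]
[0, 252, 191, 168, 12249] [ 79.  350.7] [19. 17. 18.]
[344, 254, 216, 161, 12509] [481.9 347.6] [21. 19. 20.]
```

```bash
cat > s5.py <<'E'
from h import *
ld=lambda n:(lambda z:{k:z[k] if k=="V" else float(z[k]) for k in("V","f","cx","cy","k1")})(np.load(n))
V=[(cam("top"),181.7,1),(ld("w2.npz"),195.8,-1),(ld("g1.npz"),204,-1)]
a=np.linspace(0,2*np.pi,40)
def circ(hx,th,hz=150):
    d=np.array([-np.cos(th),0,np.sin(th)]); n=np.array([np.sin(th),0,np.cos(th)])
    return np.concatenate([np.array([hx,-19.5+y,hz])+220*d+16*(np.cos(a)[:,None]*d+np.sin(a)[:,None]*n) for y in(-7,7)])
def f(p):
    out=[]
    for c,v,s in V:
        r=proj(c,circ(*p))[:,1]; out.append((r.max() if s>0 else r.min())-v)
    return out
for x0 in(755,760,765):
    s=least_squares(lambda p:np.r_[f(p),(p[0]-x0)/5],[x0,1.0]); hx,th=s.x; print(x0,s.x.round(3),np.round(f(s.x),1),"paddle",np.round([hx-220*np.cos(th),150+220*np.sin(th)],1))
P=tri([(ld("g1.npz"),(281.2,225)),(cam("top"),(276.3,175.5))]);print(P)
E
python3 s5.py
```

```text
755 [756.244   1.021] [ 0.2  0.1 -0.1] paddle [641.2 337.5]
760 [757.173   1.016] [ 0.2 -0.1  0.3] paddle [641.3 337. ]
765 [758.086   1.012] [ 0.2 -0.3  0.6] paddle [641.4 336.5]
[640.74981987 -19.53239616 337.35267878]
```

Three views agree: hinge x≈757, θ≈1.017, paddle at (641,-19.5,337). I'll grasp it.

```bash
python3 -c "
from h import *
plan([([630.6,-19.5,321.3],ori(.006,-.6),6)])"
```

```text
6 x [-0.04, -0.0, 0.5, 0.0, 0.0, 0.0] 
end [630.4 -18.9 320. ]
```

```bash
python3 -m jog '[[-0.04,0,0.49,0,0,0,0.45],[-0.04,0,0.49,0,0,0,0.45],[-0.04,-0.01,0.49,0,0,0,0.45],[-0.04,-0.01,0.49,0,0,0,0.45],[-0.04,0,0.49,0,0,0,0.45],[-0.04,0,0.49,0,0,0,0.45],[0,0,0,0,0,0,0.4],[0,0,0,0,0,0,0.1],[0,0,0,0,0,0,0.05],[0,0,0,0,0,0,0.05],[0,0,0,0,0,0,0.05]]'
```

```text
t: 28.2
ee_pos: [632.3, -18.7, 324.3]
orientation: [0.011, -2.545, -0.002]
ft_force: [-0.3, 4.4, 3.9]
width: 13.8
grasp_force: 30.0
```

The paddle is gripped (13.8 mm, 30 N). Next is the arc about the hinge.

```bash
cat > s6.py <<'E'
from h import *
import sys
d,N=float(sys.argv[1]),int(sys.argv[2]); k=float(sys.argv[3]) if len(sys.argv)>3 else 1
o=ctrl.get_obs(); Rm=R.from_rotvec(o["orientation"]).as_matrix(); H=np.array([757.,0,150])
g=o["ee_pos"]-19*Rm[:,2]; v=g-H; print("theta",np.arctan2(v[2],-v[0]).round(3),"r",np.hypot(v[0],v[2]).round(1),"q",o["qpos"].round(2))
ax=np.array([np.sin(-.006),np.cos(.006),0]); S=R.from_rotvec(-ax*d) ; v[1]=v[1]
g2=np.array([757,0,150])+np.r_[0,g[1],0]*0+S.apply(v); R2=R.from_rotvec(-ax*d*k).as_matrix()@Rm
plan([(g2+19*R2[:,2],R2,N)]); print("g2",g2.round(1))
E
python3 s6.py .9 20
```

```text
theta 1.03 r 221.6 q [-0.04  0.67  1.11 -0.02  1.96 -1.62]
20 x [0.08, -0.0, 0.23, 0.0, -0.43, -0.0] 
end [541.4 -18.8 159.4]
g2 [537.3 -19.3 178.7]
```

```bash
python3 -m jog '[[0.08,0,0.23,0,-0.43,0,0.05],[0.08,0,0.23,0,-0.43,0,0.05],[0.08,0,0.23,0,-0.43,0,0.05],[0.08,0,0.23,0,-0.43,0,0.05],[0.08,0,0.23,0,-0.43,0,0.05],[0.08,0,0.23,0,-0.43,0,0.05],[0.08,0,0.23,0,-0.43,0,0.05],[0,0,0,0,0,0,0.05]]'; python3 s6.py .55 12
```

```text
t: 29.0
ee_pos: [582.8, -18.9, 276.0]
orientation: [0.012, -2.861, -0.004]
ft_force: [0.6, 5.7, -0.2]
width: 13.8
grasp_force: 30.0
theta 0.707 r 222.2 q [-0.05  0.45  1.49 -0.01  1.48 -1.62]
12 x [0.08, -0.0, 0.23, 0.0, -0.44, -0.0] 
end [542.  -18.7 168. ]
g2 [537.6 -19.2 184.6]
```

```bash
python3 -m jog '[[0.08,0,0.23,0,-0.44,0,0.05],[0.08,0,0.23,0,-0.44,0,0.05],[0.08,0,0.23,0,-0.44,0,0.05],[0.08,0,0.23,0,-0.44,0,0.05],[0.08,0,0.23,0,-0.44,0,0.05],[0.08,0,0.23,0,-0.44,0,0.05],[0.08,0,0.23,0,-0.44,0,0.05],[0.08,0,0.23,0,-0.44,0,0.05],[0.08,0,0.23,0,-0.44,0,0.05],[0.08,0,0.23,0,-0.44,0,0.05],[0.08,0,0.23,0,-0.44,0,0.05],[0.08,0,0.23,0,-0.44,0,0.05],[0,0,0,0,0,0,0.05]]'; python3 s6.py .15 6
```

```text
t: 30.3
ee_pos: [542.3, -19.0, 167.5]
orientation: [-0.01, 2.869, 0.007]
ft_force: [2.6, 7.8, -3.1]
width: 13.7
grasp_force: 30.0
theta 0.161 r 222.7 q [-0.07  0.28  2.04  0.05  0.55 -1.69]
6 x [0.05, -0.0, 0.13, 0.0, -0.24, -0.0] 
end [541.2 -18.8 134.1]
g2 [534.3 -19.1 152.5]
```

```bash
python3 -m jog '[[0.05,0,0.13,0,-0.24,0,0.05],[0.05,0,0.13,0,-0.24,0,0.05],[0.05,0,0.13,0,-0.24,0,0.05],[0.05,0,0.13,0,-0.24,0,0.05],[0.05,0,0.13,0,-0.24,0,0.05],[0,0,0,0,0,0,0.05]]'; python3 s6.py .04 3
```

```text
t: 30.9
ee_pos: [541.8, -19.0, 140.3]
orientation: [-0.01, 2.744, 0.007]
ft_force: [2.1, 10.0, -1.6]
width: 14.0
grasp_force: 30.0
theta 0.035 r 222.7 q [-0.08  0.31  2.14  0.12  0.3  -1.77]
3 x [0.02, -0.0, 0.07, 0.0, -0.13, -0.0] 
end [543.  -19.  131.6]
g2 [534.3 -19.1 148.9]
```

```bash
python3 -m jog '[[0.02,0,0.06,0,-0.1,0,0.05],[0.02,0,0.06,0,-0.1,0,0.05],[0,0,0,0,0,0,0.05],[0,0,0,0,0,0,0.05]]';python3 -m jog '[[0.03,0,0.06,0,0,0,0.05],[0,0,0,0,0,0,0.05],[0,0,0,0,0,0,0.05]]'; python3 s6.py .02 3
```

```text
t: 31.3
ee_pos: [542.6, -19.0, 137.3]
orientation: [-0.011, 2.721, 0.007]
ft_force: [-9.8, 10.1, 19.4]
width: 14.1
grasp_force: 30.0
t: 31.6
ee_pos: [543.1, -19.0, 135.5]
orientation: [-0.011, 2.719, 0.007]
ft_force: [-12.3, 9.8, 28.8]
width: 14.1
grasp_force: 30.0
theta 0.013 r 221.7 q [-0.08  0.32  2.15  0.16  0.25 -1.8 ]
3 x [0.01, -0.0, 0.03, 0.0, -0.06, -0.0] 
end [543.5 -19.  131.7]
g2 [535.3 -19.1 148.4]
```

Contact: the force rises steeply, so the cover is on its stop. I'll ease the load, release and back away.

```bash
python3 -m jog '[[-0.03,0,-0.06,0,0,0,0.05],[0,0,0,0,0,0,0.2],[0,0,0,0,0,0,0.35],[0,0,0,0,0,0,0.4],[0,0,0,0,0,0,0.4],[0,0,0,0,0,0,0.4]]'; python3 -m jog '[[0,0,-0.3,0,0,0,0.4],[0,0,-0.5,0,0,0,0.4],[0,0,-0.7,0,0,0,0.4],[0,0,-0.7,0,0,0,0.4],[0,0,-0.7,0,0,0,0.4],[0.3,0,-0.7,0,0,0,0.4],[0.3,0,-0.7,0,0,0,0.4],[0.3,0,-0.7,0,0,0,0.4],[0,0,0,0,0,0,0.4],[0,0,0,0,0,0,0.4]]'
python3 - <<'E'
from h import *
import dial
t=optics.get_image("top"); dial.dial(t); c=cam("top")
for s in("cover","remote","spool","mug","screwdriver"):
    for d in optics.masks_of(s,"top")[:1]: print(s,round(d["conf"],2),np.round(d["extent"]))
# frame's near edge in the picture, closed prediction at s=190
for y in(-120,60):
    print(proj(c,[[757-190,y-19.5,150],[757-190,y-19.5,155],[567+15,y-19.5,155]])[:,1].round(1))
    u=int(proj(c,[[567,y-19.5,152]])[0,0]); print(u,t[178:222,u].mean(1).round().astype(int).tolist())
E
```

```text
t: 32.2
ee_pos: [541.1, -19.9, 134.8]
orientation: [-0.009, 2.725, 0.006]
ft_force: [0.1, 0.5, -1.2]
width: 34.8
grasp_force: 0.0
t: 33.2
ee_pos: [427.6, -21.2, 304.2]
orientation: [-0.009, 2.722, 0.005]
ft_force: [0.5, -1.3, 0.3]
width: 35.2
grasp_force: 0.0
-75:202/201 -72:202/201 -69:202/201 -66:202/201 -63:201/201 -60:196/201 -57:179/202 -54:154/202 -51:144/202 -48:162/202 -45:187/202 -42:201/202 -39:201/201 -36:191/201 -33:160/201 -30:140/201 -27:163/196 -24:188/184 -21:197/163 -18:189/130 -15:133/113 -12:98/131 -9:149/169 -6:199/194 -3:203/201 0:202/203 3:200/202 6:188/202 9:153/201 12:191/201 15:203/201 18:203/201 21:203/201 24:188/201 27:153/202 30:153/201 33:186/200 36:200/200 39:201/201 42:196/202 45:177/202 48:160/202 51:165/201 54:182/201 57:196/200 60:200/199 63:201/200 66:201/200 69:201/201 72:200/201 75:200/201 
cover 0.82 [280. 189. 126.  78.]
remote 0.64 [257. 265.  20.  48.]
spool 0.86 [370. 272.  18.  20.]
mug 0.82 [179. 170.  34.  39.]
screwdriver 0.64 [184. 282.   9.  28.]
[214.3 214.1 209. ]
320 [119, 120, 122, 129, 135, 136, 136, 138, 138, 140, 141, 140, 142, 136, 112, 109, 127, 140, 143, 146, 146, 145, 146, 147, 140, 118, 119, 120, 119, 120, 121, 143, 199, 204, 204, 203, 183, 113, 98, 98, 98, 100, 98, 97]
[214.2 214.  208.8]
257 [120, 119, 120, 121, 120, 119, 120, 118, 119, 120, 119, 120, 120, 120, 123, 124, 123, 118, 136, 139, 141, 140, 140, 139, 135, 123, 117, 119, 118, 118, 119, 141, 198, 203, 204, 202, 185, 111, 96, 96, 96, 95, 94, 95]
```

The needle is steady at about 32 mm, and the cover frame's front edge lies at rows 210–214, where a fully shut cover should be. Handing in.

```bash
python3 -c "
from workcell import ctrl
print(ctrl.close_job())"
```

```text
the job is handed in; nothing more can be done
None
```

I stood both short heat sinks flat on the pan, which put the needle at about 32 mm, inside the dark sector, then lowered the cover by its grip until fully shut and handed the job in at about 33 s; no verdict came back.

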